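# Snap up the sprung shaft rest and lay the shaft on it

## Task

Push the folded green rest over with its orange bar, gently, until its spring takes over and snaps it upright against its stop; do not lean on it once it is there. Then pick the steel shaft out of the wooden cradle and set it down gently in both V notches, about midway along the fixture, so that it lies level with the rest still upright. Leave everything else on the bench where it is.

Things in the scene. Friction and masses are not known exactly. Their poses are not given: they have to be found in the camera images.
- fixture: Support fixture, bolted down: blue rail 330 x 64 mm, 20 mm thick. Origin on the table under the rail, x along the rail towards its fixed V block, z up; the rail spans x = -200 to +130 mm. The fixed block (blue, 30 mm long in x, 50 mm wide, at x = +80 mm) has a 90 degree V notch, lowest line 145 mm above the table, horns to 162 mm. More than 30 N on it or on its rest is too much.
- slot_mid (a point): Point fixed to the fixture at x = -60 mm, y = 0, 40 mm above the table: mid-range of the hinge pin (along y) of the green fold-up rest. The rest's dark carriage is locked on the rail anywhere within 20 mm of it along x: the true place is not reported, so find it by touch or sight. It stays put when pushed. Axes as the fixture's.
- rest (a joint): Angle of the rest about its pin, rad: 0 = folded, leaning 0.80 from upright towards -x of the fixture; 0.80 = upright on a rigid stop. A spring resists up to 0.74, the over-centre point, then snaps it to 0.80 and holds it. A green arm 34 mm wide with a steel V notch 105 mm from the pin, horns to 122 mm; an orange push bar in front. Swing it by pushing the bar.
- bar_mid (a point): Point fixed to the fixture (not moving with the bar) where the orange bar's middle is with the rest folded, if the carriage is mid-range (+-20 mm along x). Bar: 12 mm round, 60 mm long along y; folded its axis is 90 mm to -x of and 48 mm above the pin, upright 28 mm to -x and 98 mm above. Pushed to +x it resists with up to 20 N, fading to none some 6 mm of travel before the stop.
- shaft_seat (a point): Point fixed to the fixture at x = +5 mm, y = 0, 162 mm above the table: where the shaft's centre lies when it is seated in both V notches and midway. Axes as the fixture's.
- shaft: Loose steel shaft, round, 24 mm in diameter, 240 mm long over its thinner 12 mm long end spigots, brass rings near both ends, 0.5 to 0.8 kg; origin at its centre, x along it. It lies level in the cradle, its axis about 45 mm above the table. Either way round will do.
- cradle: Fixed wooden cradle for the shaft, 170 x 70 mm; origin at the centre of its underside, x along the shaft. Its base is 12 mm thick; two wooden V rests up to 45 mm tall hold the shaft at x = -68 and +68 mm (22 mm long each); between them the shaft is free to be gripped from above.
- flange: Bystander: a dark steel flange ring, 104 mm across, 18 mm thick, lying flat; origin at the centre of its underside.
- oil_bottle: Bystander: a yellow plastic oil bottle with a red cap, 60 mm across, 150 mm tall; origin at the centre of its underside.
- mug: Bystander: a white mug, 76 mm across, 85 mm tall; origin at the centre of its underside.
- hammer: Bystander: a hammer lying on the table, about 0.3 m long; origin under its middle.
- wrench: Bystander: a steel wrench lying on the table; origin under its middle.
- bush: Bystander: a brass bush, 44 mm across, 30 mm tall, standing on end; origin at the centre of its underside.
- spare_block: Bystander: a bare steel block, 60 x 45 x 40 mm; origin at the centre of its underside.
Mind the look-alikes: they are no part of the job. There is more than one size of the shaft; the one meant has the size given above.

How it is judged:
On the way:
1. the rest has been snapped upright, is let go, and the shaft is still in its cradle (value of joint rest above 0.775 rad and contact force between the fingers and fixture below 0.5 N and distance of shaft from where it was at the start of the episode below 0.02 m), for 0.2 s.
At the end, for the whole second after the job is handed in: The rest is upright at its stop (joint above 0.775 rad) and the shaft lies still in both V notches: its centre within 40 mm of the seat point along the fixture, 4 mm across and 5 mm in height, its axis within 0.05 rad of the fixture's x (value of joint rest above 0.775 rad and x of shaft in the frame of shaft_seat between -0.04 and 0.04 m and y of shaft in the frame of shaft_seat between -0.004 and 0.004 m and z of shaft in the frame of shaft_seat between -0.005 and 0.005 m and angle between the x axis of shaft and the x axis of fixture, either way round below 0.05 rad and linear speed of shaft below 0.02 m/s); the robot touches nothing.
It fails at once if the robot presses on the fixture or its rest with more than 30 N (contact force between any of the fingers, the arm and fixture above 30 N).
It fails at once if the shaft is banged or pressed into the notches with more than 60 N (contact force between shaft and fixture above 60 N).
It fails at once if a bystander (flange, bottle, mug, hammer, wrench, bush or spare block) is moved by more than 30 mm (distance of any of flange, oil_bottle, mug, hammer, wrench, bush, spare_block from where it was at the start of the episode above 0.03 m).
It also fails if it takes over 72 s, if anything falls off the work surface, if the arm or the gripper's body presses on something with over 40 N, if the wrist force passes 120 N, or if a joint passes its speed limit or range.

## Robot

A 6-joint arm with a two-finger parallel gripper is mounted at the origin on the work surface. World frame = base frame: x ahead of the robot, y to its left, z up, the work surface at z = 0. Lengths are in m, angles in rad, forces in N, time in s.
With the tool pointing down it reaches from about 0.3 to 0.75 m from the base axis. Payload 8.5 kg.
Tool frame: the origin (TCP) lies at the very end of the fingers, on their centre line; the grasp point (between the pads) lies 19 mm behind it; z points along the fingers, y is the direction in which the jaws open and shut (so a half turn about z gives the same grasp; the last joint's range is limited). The gripper opens to 88 mm and grips with 3 to 60 N. Pads are 18 mm wide; open, the fingers measure 123 mm over their backs; the gripper's body (75 mm by 187 mm) begins 45 mm behind the grasp point.
Start: joints at [-1.449, 0.381, 1.297, -0, 1.464, -0.215], TCP at [0.182, -0.519, 0.239] pointing down, gripper open.
Joint ranges: [-3.11, 3.11], [-0.89, 2.33], [0.22, 2.48], [-1.42, 4.56], [0.17, 2.85], [-2.88, 2.88]. Speed limits (rad/s): [2.39, 2.39, 3.14, 3.14, 3.14, 3.14].

## Interface

Orientations are given as a rotation vector (axis times angle).
In Python, from station import ctrl, capture, order gives the robot as it stands.
- The arm moves only by the shell command python3 -m jog 'ROWS' [OPENING]. ROWS is JSON, a list of rows, each an object with "translation": the shift along the tool's x, y, z in cm, a list of three; "turn": the turn, a rotation vector about the tool's x, y, z in degrees, a list of three. A call has 1 to 20 rows; each row is the pose to reach, as a shift and turn from the pose commanded when the call began, along the tool's axes at that moment; what a row does not reach only later rows make up. A row lasts 1/8 s, in which the tool goes at most 62.5 mm and 10.7 degrees, less where a joint would pass 70% of its speed; a pose out of reach is approached as far as the arm can. A call with a gripper value outside its range is refused whole. OPENING is the finger opening in cm, from 0 to 8.81, set as the call begins (- or left out, the last holds). The fingers move at their own pace and stop on an object; the grip force is fixed at half the most. Time passes only in rows, so rows that repeat a pose let the fingers close. It gives the time, the measured TCP pose, the force and the opening at its end, in the units of the state.
- ctrl.get_state(): the state, without advancing time (a new reading comes with each control period).
- capture(name): name is "scene" or "top" or "wrist"; returns a dict with "img" (400x640x3 uint8, blue, green, red), "fx", "fy", "cx", "cy" (pixels), "xyz" and "orientation" of the camera in the world. Camera axes: x right, y down, z forward; pixel columns grow to the right and rows downward; lengths in m; the calibration is good to about 2 mm. A picture is of the moment at which its call begins. There is no depth.
- order.job_done(): hands the job in, once; it reports no verdict.
The state is a dict: "clock": time; "joints": joint angles; "dq": joint speeds; "joint_efforts": joint torques, N m; "tool_pos": TCP position; "tool_rot": TCP orientation; "wrist_force": force on the tool from outside, world axes, zero at the start; "ft_torque": the same for the moment, N m; "width": opening from 0.0 (shut) to 1.0 (fully open).
Only numpy, scipy, OpenCV 4.12 (cv2) and the standard library are available. Lean on these libraries where they do the work, as an engineer would, in place of code of your own. Each camera call takes 0.05 s, during which the arm holds its last target.

## Working session

There is one attempt and no reset: what is moved stays moved. The work goes in short steps, Python scripts to look and compute and a shell command to move; the robot and the scene stay as the last step left them, time stands still between calls to the robot, and variables do not carry over. Pictures are saved under pics/ and viewed, and the job is handed in when it is done.

```bash
ls; mkdir -p pics; python3 - <<'E'
from station import ctrl, capture
import cv2
print(ctrl.get_state())
for n in ["scene","top","wrist"]:
    c=capture(n); cv2.imwrite(f"pics/{n}0.png",c["img"]); print(n,{k:v for k,v in c.items() if k!="img"})
E
```

```text
pics
{'clock': 0.0, 'joints': array([-1.44930295e+00,  3.81199886e-01,  1.29824346e+00, -2.47898671e-05,
        1.46362401e+00, -2.15304915e-01]), 'dq': array([ 0.00135175,  0.00084969, -0.0004983 , -0.00058924, -0.00081826,
        0.00142528]), 'joint_efforts': array([ 2.34163046e-03, -4.37920725e+01, -2.24556613e+01,  7.14964257e-02,
        3.52507608e-02, -1.29217938e-04]), 'tool_pos': array([ 0.181711  , -0.51881579,  0.23814153]), 'tool_rot': array([-3.09569867e+00, -5.26301651e-01, -6.99119710e-05]), 'wrist_force': array([ 0.31122839,  0.36154427, -0.34704011]), 'ft_torque': array([-0.01409003,  0.02116539,  0.04512979]), 'width': 0.9998926940839414}
scene {'fx': 363.28504265398135, 'fy': 363.28504265398135, 'cx': 314.4374118779758, 'cy': 200.72371423407074, 'xyz': array([ 1.19312769, -0.5782511 ,  0.68151243]), 'orientation': array([-1.97684166, -0.97049626,  0.48852494])}
top {'fx': 385.56225028316413, 'fy': 385.56225028316413, 'cx': 319.7822265872794, 'cy': 205.9488002287272, 'xyz': array([ 0.44818777, -0.01520646,  1.2362454 ]), 'orientation': array([-2.20044999,  2.19411297, -0.07354585])}
wrist {'fx': 305.75052030178244, 'fy': 305.75052030178244, 'cx': 321.60205790788007, 'cy': 199.70184115760907, 'xyz': array([ 0.24512668, -0.49673883,  0.38533299]), 'orientation': array([ 2.38096506, -1.68971488, -0.22488481])}
```

View pics/scene0.png

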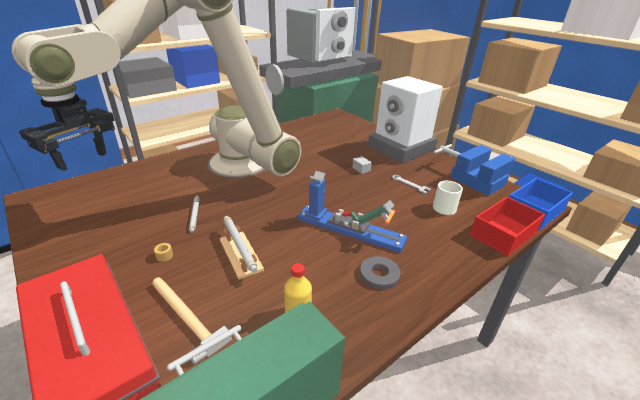

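View pics/top0.png

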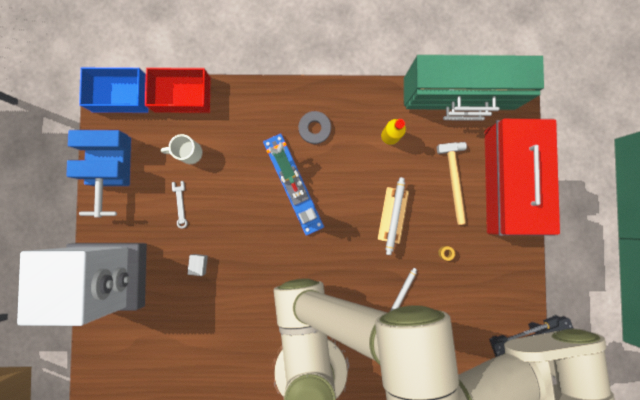

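View pics/wrist0.png

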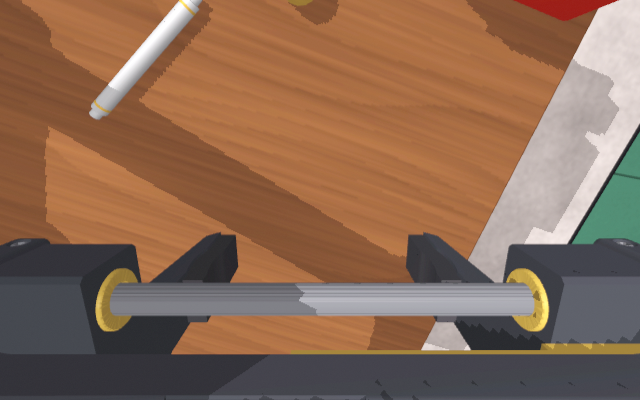

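```bash
cat > h.py <<'E'
import numpy as np, cv2
from scipy.spatial.transform import Rotation as R
from station import ctrl, capture
def ray(c,u,v):
    d=R.from_rotvec(c["orientation"]).apply([(u-c["cx"])/c["fx"],(v-c["cy"])/c["fy"],1]); return np.array(c["xyz"]),d
def atz(c,u,v,z):
    o,d=ray(c,u,v); return o+d*(z-o[2])/d[2]
def proj(c,P):
    p=R.from_rotvec(c["orientation"]).inv().apply(np.atleast_2d(P)-c["xyz"])
    return np.c_[c["fx"]*p[:,0]/p[:,2]+c["cx"],c["fy"]*p[:,1]/p[:,2]+c["cy"]]
def crop(img,x0,y0,w,h,s,name):
    cv2.imwrite(name,cv2.resize(img[y0:y0+h,x0:x0+w],None,fx=s,fy=s,interpolation=cv2.INTER_CUBIC))
E
python3 - <<'E'
from h import *
t=cv2.imread("pics/top0.png"); s=cv2.imread("pics/scene0.png")
crop(t,250,125,180,135,4.4,"pics/tz.png")
crop(s,210,155,210,135,3.8,"pics/sz.png")
E
```

```text
(no output)
```

View pics/tz.png

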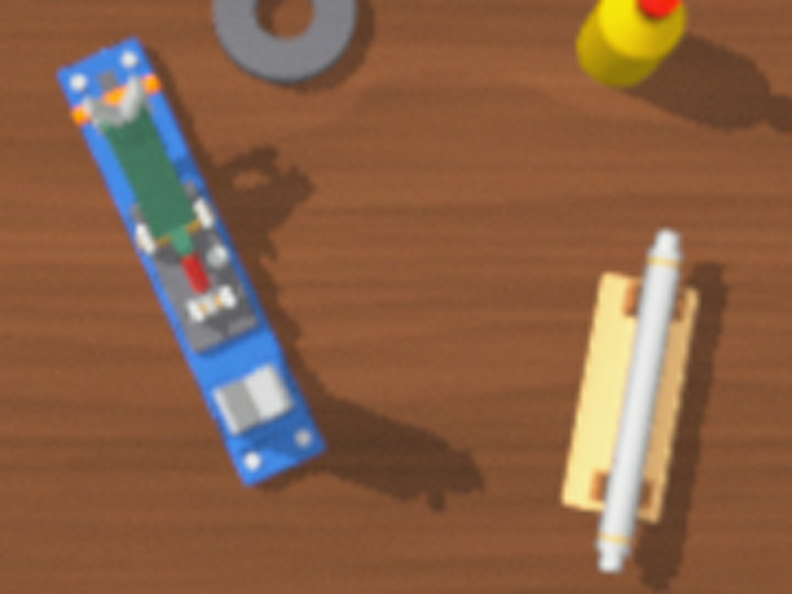

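View pics/sz.png

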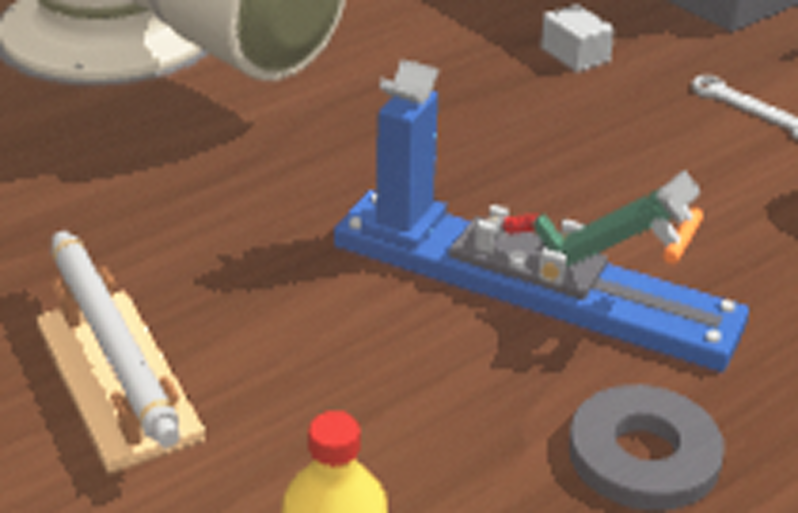

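```bash
cat > fit.py <<'E'
from h import *
from scipy.optimize import least_squares
ct=capture("top"); cs=capture("scene")
T=lambda p:np.array(p)/4.4+[250,125]-0.5*(1-1/4.4)*0
S=lambda p:np.array(p)/3.8+[210,155]
# fixture: corners at z=20mm
L=[(-.2,-.032),(-.2,.032),(.13,.032),(.13,-.032)]
tp=[T((137,37)),T((57,72)),T((247,487)),T((327,447))]
for p in tp: print(atz(ct,*p,.02).round(4))
def W(q,P): 
    c,s=np.cos(q[2]),np.sin(q[2]); P=np.atleast_2d(P); return np.c_[q[0]+c*P[:,0]-s*P[:,1],q[1]+s*P[:,0]+c*P[:,1],P[:,2]]
P=np.array([(x,y,.02) for x,y in L])
sp={ 'C':(S((748,308)),(-.2,0,0))}
f=lambda q:(proj(ct,W(q,P))-tp).ravel()
r=least_squares(f,[.5,.05,np.pi]); print("fixture",r.x,np.degrees(r.x[2]),r.fun.round(2))
q=r.x
# check projecting in scene
chk=[(-.2,.032,.02),(-.2,-.032,.02),(.13,-.032,.02),(.13,.032,.02),(.08,0,.145),(.095,.025,.162),(.065,.025,.162),(.065,-.025,.162),(.095,-.025,.162)]
print("scene crop",((proj(cs,W(q,chk))-[210,155])*3.8).round(0).tolist())
print("top crop",((proj(ct,W(q,chk))-[250,125])*4.4).round(0).tolist())
# bar triangulate
def tri(a,b):
    o1,d1=ray(ct,*a);o2,d2=ray(cs,*b)
    M=np.c_[d1,-d2]; k=np.linalg.lstsq(M,o2-o1,rcond=None)[0]; p,s=o1+k[0]*d1,o2+k[1]*d2
    return (p+s)/2,np.linalg.norm(p-s)
for n,a,b in [("bar+",(75,117),(697,213)),("bar-",(157,82),(672,255)),("shaftA",(667,232),(168,440)),("shaftB",(609,571),(62,238))]:
    p,e=tri(T(a),S(b)); c,s=np.cos(q[2]),np.sin(q[2]); d=p[:2]-q[:2]
    print(n,p.round(4),"gap",e.round(4),"fix",(c*d[0]+s*d[1]).round(4),(-s*d[0]+c*d[1]).round(4))
a,b=atz(ct,*T((667,232)),.045),atz(ct,*T((609,571)),.045); print("shaft",a,b,(a+b)/2,np.linalg.norm(a-b),np.degrees(np.arctan2(*(a-b)[1::-1])))
for p in [(605,272),(698,292),(660,522),(563,503)]: print("cr",atz(ct,*T(p),.012).round(4))
E
python3 fit.py
```

```text
[0.7491 0.0967 0.02  ]
[0.7231 0.1544 0.02  ]
[0.4238 0.0155 0.02  ]
[ 0.4525 -0.0416  0.02  ]
fixture [0.55553274 0.04142086 3.57695187] 204.9442457557063 [-18.31   7.87  18.18  -8.36  18.43  -8.66 -18.22   8.98]
scene crop [[723.0, 349.0], [746.0, 301.0], [364.0, 184.0], [327.0, 223.0], [404.0, 88.0], [372.0, 78.0], [407.0, 88.0], [436.0, 60.0], [401.0, 51.0]]
top crop [[137.0, 35.0], [56.0, 72.0], [247.0, 487.0], [328.0, 449.0], [255.0, 399.0], [300.0, 403.0], [280.0, 360.0], [208.0, 393.0], [228.0, 436.0]]
bar+ [0.6784 0.1337 0.0852] gap 0.003 fix -0.1504 -0.0319
bar- [0.703  0.0781 0.0858] gap 0.0038 fix -0.1492 0.0289
shaftA [ 0.6058 -0.2822  0.0406] gap 0.0007 fix 0.0909 0.3146
shaftB [ 0.3672 -0.2373  0.0412] gap 0.0044 fix 0.2883 0.1733
shaft [ 0.60503363 -0.28150595  0.045     ] [ 0.36633215 -0.23857377  0.045     ] [ 0.48568289 -0.26003986  0.045     ] 0.24253157540513723 -10.196050591053453
cr [ 0.58   -0.2435  0.012 ]
cr [ 0.5656 -0.311   0.012 ]
cr [ 0.3992 -0.2818  0.012 ]
cr [ 0.4127 -0.2119  0.012 ]
```

```bash
sed -i 's/L=\[.*/L=[(-.2,.032),(-.2,-.032),(.13,-.032),(.13,.032)]/' fit.py; python3 fit.py | grep fixt
cat >> h.py <<'E'
F=np.array([0.5555,0.0414,np.radians(204.94)])
def fx(x,y,z):
    c,s=np.cos(F[2]),np.sin(F[2]); return np.array([F[0]+c*x-s*y,F[1]+s*x+c*y,z])
def tofix(p):
    c,s=np.cos(F[2]),np.sin(F[2]); d=np.array(p)[:2]-F[:2]; return np.array([c*d[0]+s*d[1],-s*d[0]+c*d[1],p[2]])
def down(yaw): # tool x at yaw, z down
    return R.from_euler('z',yaw,degrees=True)*R.from_euler('x',180,degrees=True)
def go(p,Rt,base=None):
    s=ctrl.get_state(); R0=R.from_rotvec(s["tool_rot"]); p0=s["tool_pos"]
    print("t",round(s["clock"],2),"T cm",(R0.inv().apply(np.array(p)-p0)*100).round(2),"turn",np.degrees((R0.inv()*Rt).as_rotvec()).round(1))
def st():
    s=ctrl.get_state(); R0=R.from_rotvec(s["tool_rot"]).as_matrix()
    print("t",round(s["clock"],2),"fix",tofix(s["tool_pos"]).round(4),"yaw x",np.degrees(np.arctan2(R0[1,0],R0[0,0])).round(2),"z",R0[:,2].round(3),"F",s["wrist_force"].round(1),"w",s["width"].round(3),"j",s["joints"].round(2))
E
python3 - <<'E'
from h import *
st()
for y in (24.94,204.94): go(fx(-.182,-.001,.26),down(y))
E
```

```text
fixture [0.55542003 0.04147099 3.57746663] 204.9737393250063 [-0.05 -0.36 -0.17 -0.03 -0.03 -0.08  0.25  0.46]Traceback (most recent call last):
  File "<stdin>", line 2, in <module>
  File "h.py", line 25, in st
    print("t",round(s["clock"],2),"fix",tofix(s["tool_pos"]).round(4),"yaw x",np.degrees(np.arctan2(R0[1,0],R0[0,0])).round(2),"z",R0[:,2].round(3),"F",s["wrist_force"].round(1),"w",s["width"].round(3),"j",s["joints"].round(2))
                                                                                                                                                                                      ^^^^^^^^^^^^^^^^
AttributeError: 'float' object has no attribute 'round'
```

```bash
sed -i 's/s\["width"\].round(3)/round(s["width"],3)/' h.py
python3 - <<'E'
from h import *
st()
for y in (24.94,204.94): go(fx(-.182,-.001,.26),down(y))
E
```

```text
t 0.35 fix [0.5752 0.3506 0.2386] yaw x 19.29 z [-0.  0. -1.] F [ 0.  -0.5  0.5] w 0.996 j [-1.45  0.38  1.3  -0.    1.46 -0.22]
t 0.35 T cm [ 71.9  -42.44  -2.12] turn [-0.  -0.  -5.6]
t 0.35 T cm [ 71.9  -42.44  -2.12] turn [ -0.    0.  174.4]
```

```bash
python3 -m jog '[{"translation":[20,-12,-3],"turn":[0,0,-2]},{"translation":[20,-12,-3],"turn":[0,0,-2]},{"translation":[20,-12,-3],"turn":[0,0,-2]},{"translation":[40,-24,-3],"turn":[0,0,-4]},{"translation":[40,-24,-3],"turn":[0,0,-4]},{"translation":[40,-24,-3],"turn":[0,0,-4]},{"translation":[40,-24,-3],"turn":[0,0,-4]},{"translation":[71.9,-42.4,-2.1],"turn":[0,0,-5.6]},{"translation":[71.9,-42.4,-2.1],"turn":[0,0,-5.6]},{"translation":[71.9,-42.4,-2.1],"turn":[0,0,-5.6]},{"translation":[71.9,-42.4,-2.1],"turn":[0,0,-5.6]},{"translation":[71.9,-42.4,-2.1],"turn":[0,0,-5.6]},{"translation":[71.9,-42.4,-2.1],"turn":[0,0,-5.6]},{"translation":[71.9,-42.4,-2.1],"turn":[0,0,-5.6]},{"translation":[71.9,-42.4,-2.1],"turn":[0,0,-5.6]},{"translation":[71.9,-42.4,-2.1],"turn":[0,0,-5.6]},{"translation":[71.9,-42.4,-2.1],"turn":[0,0,-5.6]},{"translation":[71.9,-42.4,-2.1],"turn":[0,0,-5.6]}]' 0
python3 - <<'E'
from h import *
st()
go(fx(-.182,-.001,.078),down(24.94))
for n in ["wrist","scene"]:
    c=capture(n); cv2.imwrite(f"pics/{n}1.png",c["img"])
E
```

```text
clock: 2.6
tool_pos: [0.72, 0.1178, 0.2604]
tool_rot: [3.068, 0.676, 0.001]
wrist_force: [-0.1, 0.4, 0.0]
width: 0.007
t 2.6 fix [-0.1814  0.      0.2604] yaw x 24.84 z [ 0.001 -0.    -1.   ] F [-0.1  0.4  0. ] w 0.007 j [ 0.    0.72  0.63 -0.    1.79  1.14]
t 2.6 T cm [ 0.05 -0.11 18.24] turn [ 0.  -0.  -0.1]
```

View pics/scene1.png

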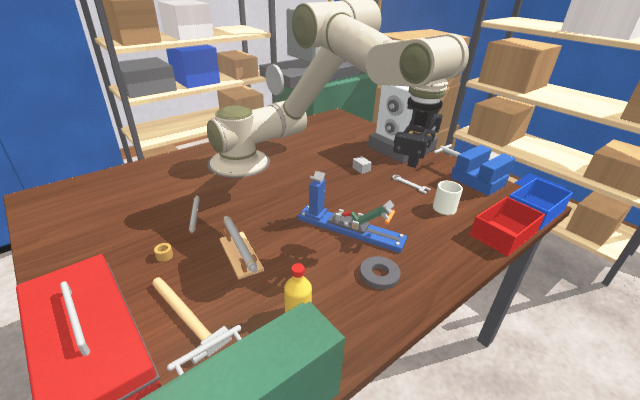

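View pics/wrist1.png

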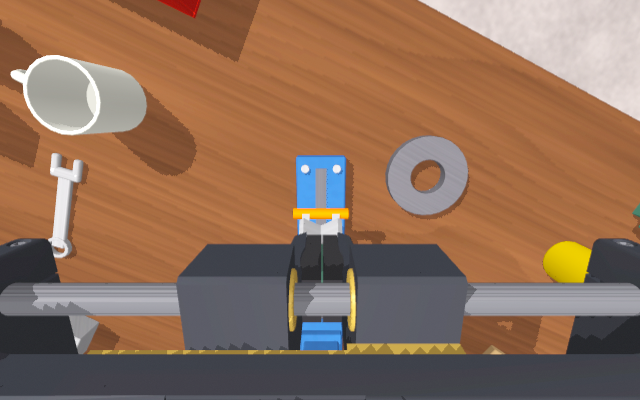

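```bash
python3 - <<'E'
from h import *
c=capture("wrist")
for u in (293,321,349): print(tofix(atz(c,u,213.5,.088)).round(4))
s=ctrl.get_state()
print(proj(c,s["tool_pos"]), tofix(c["xyz"]))
for p in [(-.2,.032,.02),(-.2,-.032,.02)]: print(proj(c,fx(*p)))
E
```

```text
[-0.1473 -0.0317  0.088 ]
[-0.1473 -0.001   0.088 ]
[-0.1472  0.0296  0.088 ]
[[321.60482192 250.45994039]] [-2.48757903e-01 -2.46819477e-04  4.07262495e-01]
[[347.10778421 157.34756385]]
[[296.49692527 157.44660178]]
```

```bash
python3 -m jog '[{"translation":[0,-0.1,6],"turn":[0,0,0]},{"translation":[0,-0.1,11],"turn":[0,0,0]},{"translation":[0,-0.1,14],"turn":[0,0,0]},{"translation":[0,-0.1,16.5],"turn":[0,0,0]},{"translation":[0,-0.1,18],"turn":[0,0,0]},{"translation":[0,-0.1,18],"turn":[0,0,0]},{"translation":[0,-0.1,18],"turn":[0,0,0]}]' 0
python3 - <<'E'
from h import *
st()
c=capture("scene"); crop(c["img"],330,90,160,120,5,"pics/s2.png")
c=capture("wrist"); cv2.imwrite("pics/w2.png",c["img"])
E
```

```text
clock: 3.62
tool_pos: [0.7204, 0.1196, 0.0811]
tool_rot: [3.067, 0.677, 0.003]
wrist_force: [-0.2, -0.3, 0.6]
width: 0.003
t 3.62 fix [-0.1825 -0.0014  0.0811] yaw x 24.9 z [ 0.002 -0.    -1.   ] F [-0.2 -0.3  0.6] w 0.003 j [ 0.    0.82  0.93 -0.    1.39  1.14]
```

View pics/s2.png

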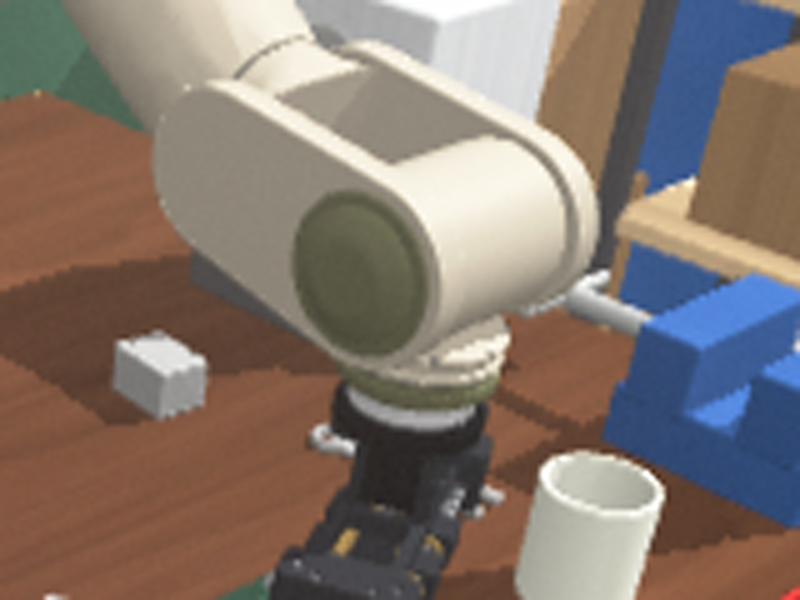

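View pics/w2.png

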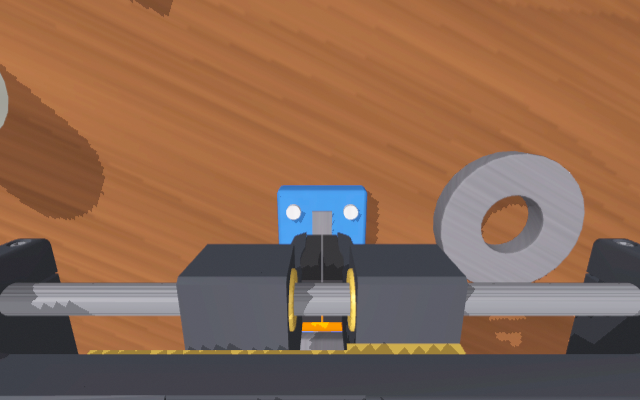

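```bash
python3 -m jog '[{"translation":[-0.5,0,0],"turn":[0,0,0]},{"translation":[-1,0,0],"turn":[0,0,0]},{"translation":[-1.4,0,0],"turn":[0,0,0]},{"translation":[-1.7,0,0],"turn":[0,0,0]},{"translation":[-1.95,0,-0.1],"turn":[0,0,0]},{"translation":[-2.15,0,-0.2],"turn":[0,0,0]},{"translation":[-2.3,0,-0.4],"turn":[0,0,0]}]' 0
python3 - <<'E'
from h import *
st()
E
```

```text
clock: 4.6
tool_pos: [0.7009, 0.1108, 0.0844]
tool_rot: [-3.067, -0.677, -0.01]
wrist_force: [10.4, 5.2, -2.7]
width: 0.007
t 4.6 fix [-0.1611 -0.0016  0.0844] yaw x 24.91 z [ 0.006  0.002 -1.   ] F [10.4  5.2 -2.7] w 0.007 j [-0.01  0.78  1.01  0.    1.35  1.13]
```

```bash
python3 -m jog '[{"translation":[-0.3,0,-0.3],"turn":[0,0,0]},{"translation":[-0.6,0,-0.7],"turn":[0,0,0]},{"translation":[-0.9,0,-1.0],"turn":[0,0,0]},{"translation":[-1.2,0,-1.35],"turn":[0,0,0]},{"translation":[-1.5,0,-1.7],"turn":[0,0,0]},{"translation":[-1.85,0,-2.0],"turn":[0,0,0]},{"translation":[-2.2,0,-2.3],"turn":[0,0,0]}]' 0
python3 - <<'E'
from h import *
st()
c=capture("wrist"); cv2.imwrite("pics/w3.png",c["img"])
c=capture("scene"); crop(c["img"],280,130,160,120,5,"pics/s3.png")
E
```

```text
clock: 5.48
tool_pos: [0.683, 0.1024, 0.1099]
tool_rot: [-3.067, -0.678, -0.022]
wrist_force: [14.9, 9.3, 6.6]
width: 0.004
t 5.47 fix [-0.1413 -0.0015  0.1099] yaw x 24.93 z [ 0.014  0.003 -1.   ] F [14.9  9.3  6.6] w 0.004 j [-0.02  0.72  1.06  0.    1.35  1.11]
```

View pics/s3.png

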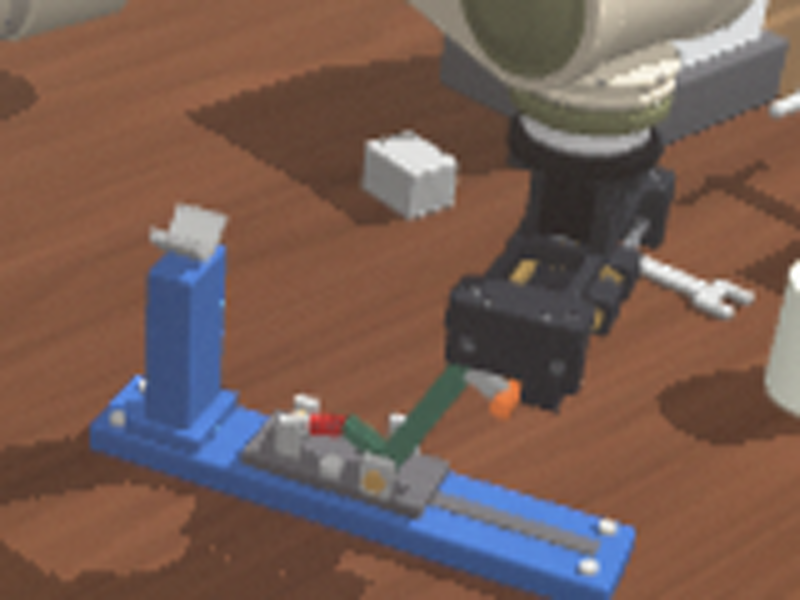

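```bash
python3 -m jog '[{"translation":[-0.3,0,-0.3],"turn":[0,0,0]},{"translation":[-0.6,0,-0.58],"turn":[0,0,0]},{"translation":[-0.9,0,-0.85],"turn":[0,0,0]},{"translation":[-1.2,0,-1.1],"turn":[0,0,0]},{"translation":[-1.5,0,-1.3],"turn":[0,0,0]},{"translation":[-1.8,0,-1.5],"turn":[0,0,0]}]' 0
python3 - <<'E'
from h import *
st()
c=capture("scene"); crop(c["img"],280,130,160,120,5,"pics/s4.png")
E
```

```text
clock: 6.32
tool_pos: [0.6655, 0.0943, 0.1247]
tool_rot: [3.067, 0.678, 0.017]
wrist_force: [8.5, 6.5, 8.1]
width: 0.006
t 6.33 fix [-0.122  -0.0016  0.1247] yaw x 24.93 z [ 0.01   0.002 -1.   ] F [8.5 6.5 8.1] w 0.006 j [-0.04  0.68  1.1   0.    1.35  1.1 ]
```

View pics/s4.png

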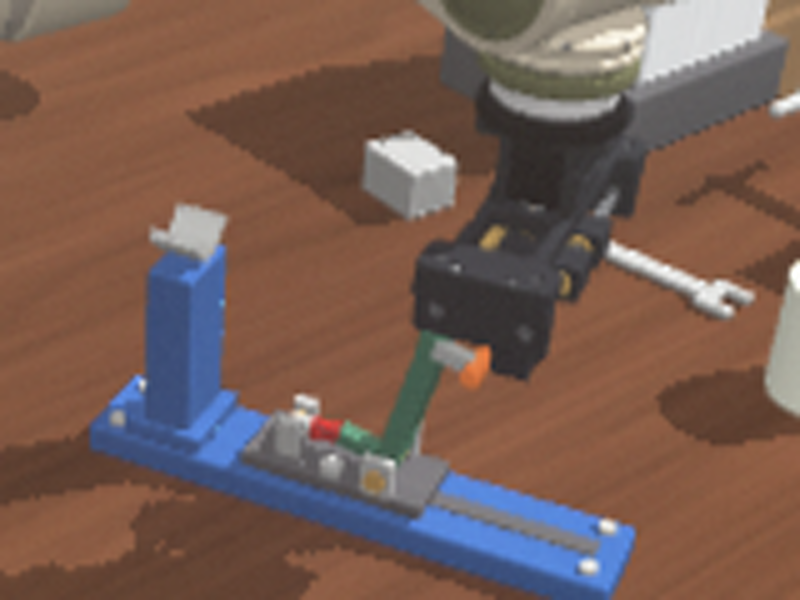

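```bash
python3 -m jog '[{"translation":[-0.3,0,-0.1],"turn":[0,0,0]},{"translation":[-0.6,0,-0.2],"turn":[0,0,0]},{"translation":[-0.85,0,-0.3],"turn":[0,0,0]},{"translation":[-1.05,0,-0.35],"turn":[0,0,0]}]' 0
python3 - <<'E'
from h import *
st()
E
```

```text
clock: 6.88
tool_pos: [0.6528, 0.0886, 0.1251]
tool_rot: [-3.068, -0.677, 0.001]
wrist_force: [0.5, 0.1, -0.1]
width: 0.004
t 6.88 fix [-0.1081 -0.0018  0.1251] yaw x 24.9 z [-0.001 -0.    -1.   ] F [ 0.5  0.1 -0.1] w 0.004 j [-0.04  0.66  1.14 -0.    1.35  1.09]
```

```bash

python3 - <<'E'
from h import *
st()
c=capture("scene"); crop(c["img"],280,130,160,120,5,"pics/s5.png")
E
```

```text
t 6.88 fix [-0.1081 -0.0018  0.1251] yaw x 24.9 z [-0.001 -0.    -1.   ] F [ 0.5  0.1 -0.1] w 0.004 j [-0.04  0.66  1.14 -0.    1.35  1.09]
```

View pics/s5.png

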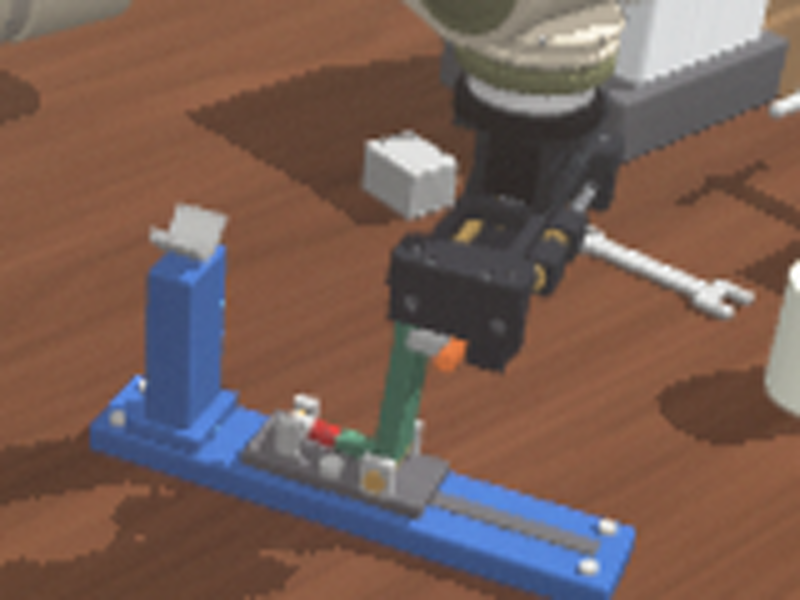

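```bash
python3 -m jog '[{"translation":[-0.1,0,0],"turn":[0,0,0]},{"translation":[-0.2,0,-0.05],"turn":[0,0,0]}]' 0
python3 - <<'E'
from h import *
st()
c=capture("scene"); crop(c["img"],280,130,160,120,5,"pics/s6.png")
E
```

```text
clock: 7.18
tool_pos: [0.651, 0.0877, 0.1254]
tool_rot: [-3.068, -0.677, 0.002]
wrist_force: [-0.3, 0.3, 0.7]
width: 0.005
t 7.17 fix [-0.1061 -0.0017  0.1254] yaw x 24.9 z [-0.001 -0.    -1.   ] F [-0.3  0.3  0.7] w 0.005 j [-0.05  0.66  1.14 -0.    1.34  1.09]
```

View pics/s6.png

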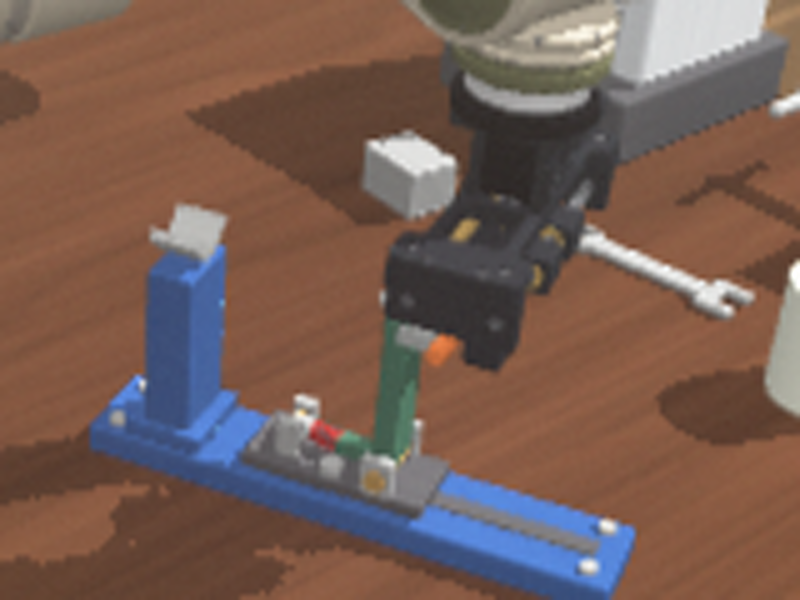

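```bash
python3 -m jog '[{"translation":[1,0,0],"turn":[0,0,0]},{"translation":[4,0,0],"turn":[0,0,0]},{"translation":[6,0,-3],"turn":[0,0,0]},{"translation":[6,0,-8],"turn":[0,0,0]},{"translation":[6,0,-13],"turn":[0,0,0]},{"translation":[6,0,-14],"turn":[0,0,0]}]' 8.8
python3 - <<'E'
from h import *
st()
c=capture("scene"); crop(c["img"],280,130,160,120,5,"pics/s7.png")
c=capture("wrist"); cv2.imwrite("pics/w7.png",c["img"])
E
```

```text
clock: 7.98
tool_pos: [0.7068, 0.1135, 0.2698]
tool_rot: [3.066, 0.677, 0.011]
wrist_force: [0.3, -0.4, -0.8]
width: 0.661
t 7.97 fix [-0.1676 -0.0016  0.2698] yaw x 24.92 z [ 0.007 -0.    -1.   ] F [ 0.3 -0.4 -0.8] w 0.661 j [-0.01  0.68  0.67  0.    1.78  1.13]
```

View pics/s7.png

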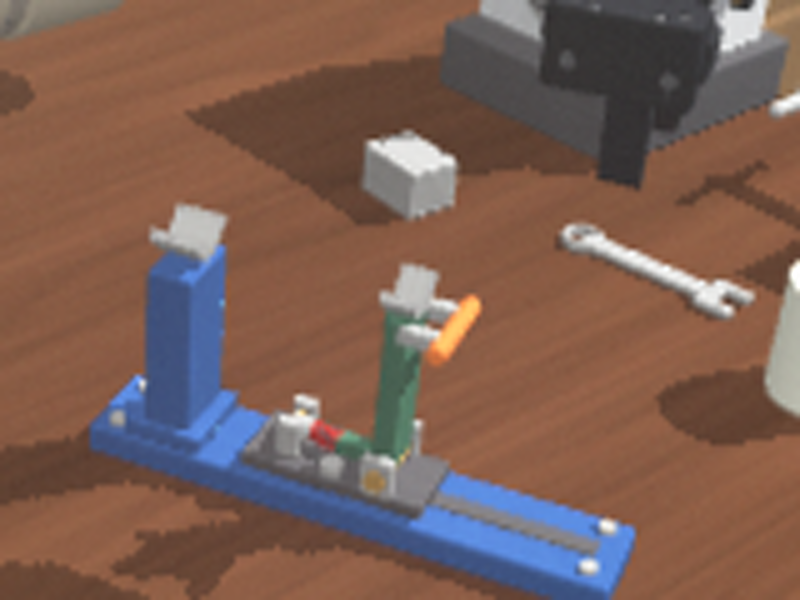

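View pics/w7.png

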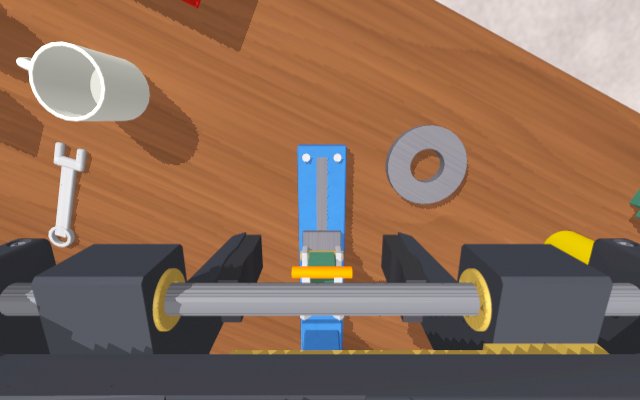

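```bash
python3 - <<'E'
from h import *
c=capture("wrist")
print(tofix(atz(c,322,272,.138)).round(4))
ct=capture("scene")
# bar end visible scene crop (440,355),( 470,303) ; predicted for pin -0.058..
for px in (-.056,-.058,-.060): print(((proj(ct,[fx(px-.028,.03,.138),fx(px-.028,-.03,.138)])-[280,130])*5).round(0).tolist())
# shaft target via top
a=np.array([0.605,-0.2815]);b=np.array([0.3663,-0.2386])
m=(a+b)/2; yaw=np.degrees(np.arctan2(*(a-b)[::-1])); print(m,yaw)
go([*m,.16],down(yaw)); go([*m,.2],down(yaw))
E
```

```text
[-0.0856 -0.0014  0.138 ]
[[427.0, 350.0], [463.0, 299.0]]
[[430.0, 351.0], [466.0, 300.0]]
[[434.0, 352.0], [470.0, 301.0]]
[ 0.48565 -0.26005] -10.188628008453474
t 8.18 T cm [-35.63  24.61  10.44] turn [-0.   0.2 35.1]
t 8.18 T cm [-35.64  24.6    6.44] turn [-0.   0.2 35.1]
```

```bash
python3 -m jog '[{"translation":[-35.6,24.6,5],"turn":[0,0.2,35.1]},{"translation":[-35.6,24.6,5],"turn":[0,0.2,35.1]},{"translation":[-35.6,24.6,5],"turn":[0,0.2,35.1]},{"translation":[-35.6,24.6,5],"turn":[0,0.2,35.1]},{"translation":[-35.6,24.6,5],"turn":[0,0.2,35.1]},{"translation":[-35.6,24.6,6.4],"turn":[0,0.2,35.1]},{"translation":[-35.6,24.6,6.4],"turn":[0,0.2,35.1]},{"translation":[-35.6,24.6,6.4],"turn":[0,0.2,35.1]},{"translation":[-35.6,24.6,6.4],"turn":[0,0.2,35.1]},{"translation":[-35.6,24.6,6.4],"turn":[0,0.2,35.1]},{"translation":[-35.6,24.6,6.4],"turn":[0,0.2,35.1]}]' 8.8
python3 - <<'E'
from h import *
st(); print(ctrl.get_state()["tool_pos"])
c=capture("wrist"); cv2.imwrite("pics/w8.png",c["img"])
print(proj(c,[[0.605,-0.2815,.045],[0.3663,-0.2386,.045]]))
E
```

```text
clock: 9.55
tool_pos: [0.487, -0.2589, 0.2018]
tool_rot: [-3.129, 0.276, -0.005]
wrist_force: [0.3, -0.5, 0.2]
width: 0.996
t 9.55 fix [0.1888 0.2434 0.2018] yaw x -10.1 z [ 0.004  0.    -1.   ] F [ 0.3 -0.5  0.2] w 0.996 j [-0.7   0.41  1.36  0.    1.37  1.04]
[ 0.48696374 -0.25893241  0.20180105]
[[323.87220937  57.93633439]
 [323.24118622 292.98214177]]
```

View pics/w8.png

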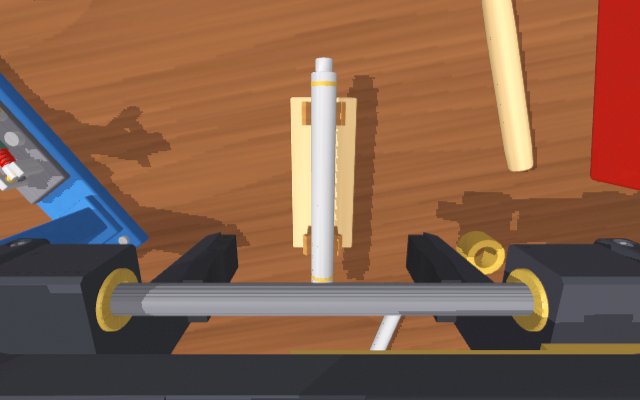

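```bash
python3 -m jog '[{"translation":[-0.1,0.13,6],"turn":[0,-0.2,0]},{"translation":[-0.1,0.13,11],"turn":[0,-0.2,0]},{"translation":[-0.1,0.13,14],"turn":[0,-0.2,0]},{"translation":[-0.1,0.13,16],"turn":[0,-0.2,0]},{"translation":[-0.1,0.13,17],"turn":[0,-0.2,0]},{"translation":[-0.1,0.13,17.5],"turn":[0,-0.2,0]},{"translation":[-0.1,0.13,17.5],"turn":[0,-0.2,0]},{"translation":[-0.1,0.13,17.5],"turn":[0,-0.2,0]}]' 8.8
python3 - <<'E'
from h import *
st(); print(ctrl.get_state()["tool_pos"])
E
```

```text
clock: 10.6
tool_pos: [0.4861, -0.2612, 0.0274]
tool_rot: [-3.129, 0.279, -0.002]
wrist_force: [-0.4, -0.1, 0.8]
width: 1.0
t 10.6 fix [0.1905 0.2451 0.0274] yaw x -10.2 z [ 0.001  0.    -1.   ] F [-0.4 -0.1  0.8] w 1.0 j [-0.71  0.62  1.57  0.    0.95  1.04]
[ 0.48609527 -0.26116502  0.02742909]
```

```bash
python3 -m jog '[{"translation":[0,-0.1,0.05],"turn":[0,0,0]},{"translation":[0,-0.1,0.05],"turn":[0,0,0]},{"translation":[0,-0.1,0.05],"turn":[0,0,0]},{"translation":[0,-0.1,0.05],"turn":[0,0,0]},{"translation":[0,-0.1,0.05],"turn":[0,0,0]},{"translation":[0,-0.1,0.05],"turn":[0,0,0]},{"translation":[0,-0.1,0.05],"turn":[0,0,0]},{"translation":[0,-0.1,0.05],"turn":[0,0,0]},{"translation":[0,-0.1,0.05],"turn":[0,0,0]}]' 1.5
python3 - <<'E'
from h import *
st()
E
```

```text
clock: 11.72
tool_pos: [0.486, -0.2597, 0.0263]
tool_rot: [-3.128, 0.279, 0.0]
wrist_force: [1.0, 3.3, 2.3]
width: 0.257
t 11.72 fix [0.19   0.2437 0.0263] yaw x -10.21 z [-0.     0.002 -1.   ] F [1.  3.3 2.3] w 0.257 j [-0.71  0.63  1.57  0.    0.95  1.04]
```

```bash
python3 -m jog '[{"translation":[0,0,-0.5],"turn":[0,0,0]},{"translation":[0,0,-1.5],"turn":[0,0,0]},{"translation":[0,0,-4],"turn":[0,0,0]},{"translation":[0,0,-8],"turn":[0,0,0]},{"translation":[0,0,-13],"turn":[0,0,0]},{"translation":[0,0,-18],"turn":[0,0,0]},{"translation":[0,0,-21],"turn":[0,0,0]},{"translation":[0,0,-21],"turn":[0,0,0]},{"translation":[0,0,-21],"turn":[0,0,0]}]'
python3 - <<'E'
from h import *
st()
print(ctrl.get_state()["ft_torque"])
c=capture("wrist"); cv2.imwrite("pics/w9.png",c["img"])
c=capture("scene"); cv2.imwrite("pics/s9.png",c["img"])
E
```

```text
clock: 12.85
tool_pos: [0.4853, -0.2597, 0.2345]
tool_rot: [-3.126, 0.279, 0.005]
wrist_force: [0.4, -0.2, -8.7]
width: 0.257
t 12.85 fix [0.1907 0.2434 0.2345] yaw x -10.21 z [-0.003  0.003 -1.   ] F [ 0.4 -0.2 -8.7] w 0.257 j [-0.71  0.39  1.3   0.    1.46  1.04]
[0.01831353 0.03796333 0.03098099]
```

View pics/w9.png

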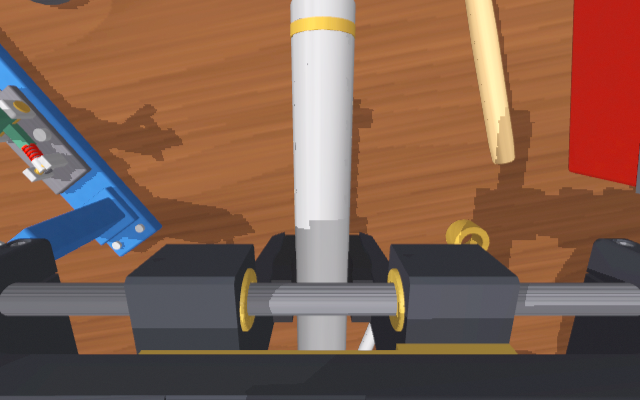

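View pics/s9.png

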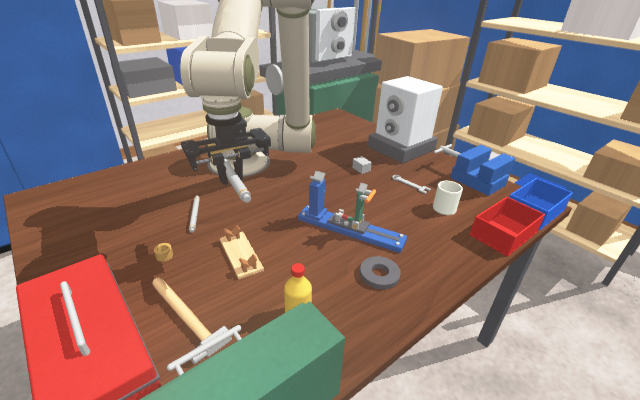

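```bash
python3 - <<'E'
from h import *
go(fx(.005,0,.225),down(24.94))
E
```

```text
t 12.95 T cm [  1.16 -30.6    1.02] turn [ -0.2   0.1 -35.1]
```

```bash
python3 -m jog '[{"translation":[0.1,-2,0],"turn":[0,0,-2]},{"translation":[0.2,-6,0],"turn":[0,0,-7]},{"translation":[0.4,-10.5,0],"turn":[0,0,-12]},{"translation":[0.6,-15,0],"turn":[0,0,-17]},{"translation":[0.8,-19.5,0],"turn":[0,0,-22]},{"translation":[0.9,-24,0],"turn":[0,0,-27]},{"translation":[1,-27.5,0.5],"turn":[0,0,-31]},{"translation":[1.1,-29.7,0.8],"turn":[0,0,-34]},{"translation":[1.16,-30.6,1],"turn":[-0.2,0.1,-35.1]},{"translation":[1.16,-30.6,1],"turn":[-0.2,0.1,-35.1]},{"translation":[1.16,-30.6,1],"turn":[-0.2,0.1,-35.1]},{"translation":[1.16,-30.6,1],"turn":[-0.2,0.1,-35.1]}]'
python3 - <<'E'
from h import *
st()
go(fx(.005,0,.175),down(24.94))
c=capture("wrist"); cv2.imwrite("pics/w10.png",c["img"])
c=capture("scene"); crop(c["img"],240,70,200,150,4,"pics/s10.png")
c=capture("top"); crop(c["img"],240,110,160,120,5,"pics/t10.png")
E
```

```text
clock: 14.45
tool_pos: [0.5516, 0.0382, 0.2267]
tool_rot: [3.066, 0.675, 0.003]
wrist_force: [0.5, 0.4, -7.9]
width: 0.259
t 14.45 fix [0.0049 0.0012 0.2267] yaw x 24.82 z [ 0.002 -0.002 -1.   ] F [ 0.5  0.4 -7.9] w 0.259 j [-0.14  0.39  1.31 -0.    1.43  0.99]
t 14.45 T cm [-0.01 -0.14  5.17] turn [ 0.2 -0.1 -0.1]
```

View pics/w10.png

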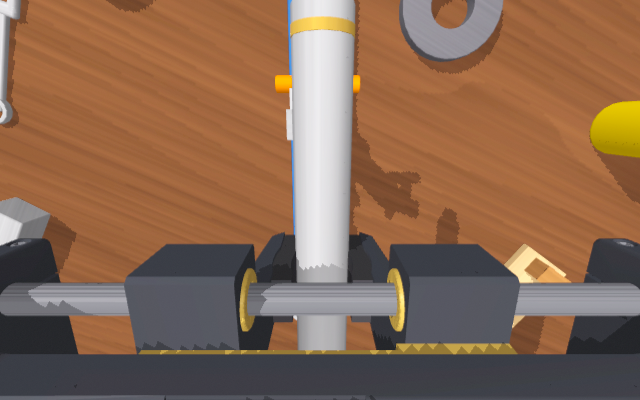

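View pics/s10.png

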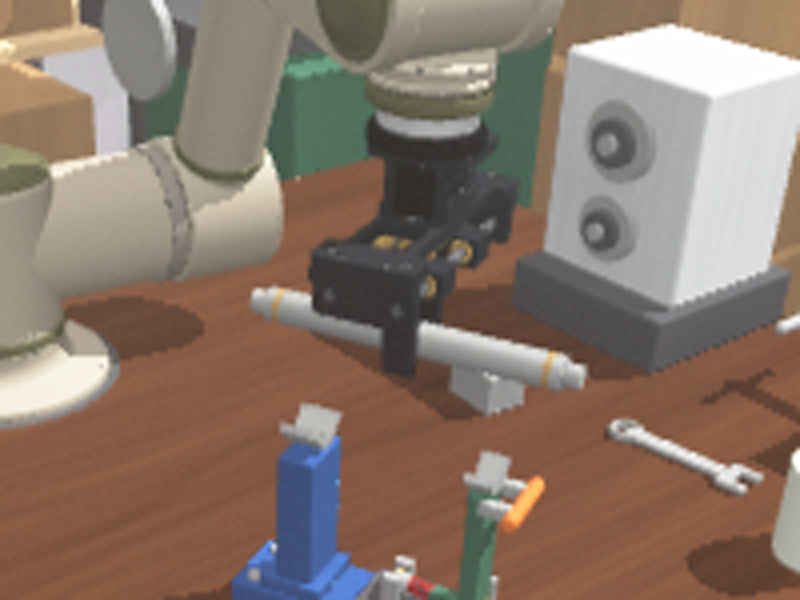

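View pics/t10.png

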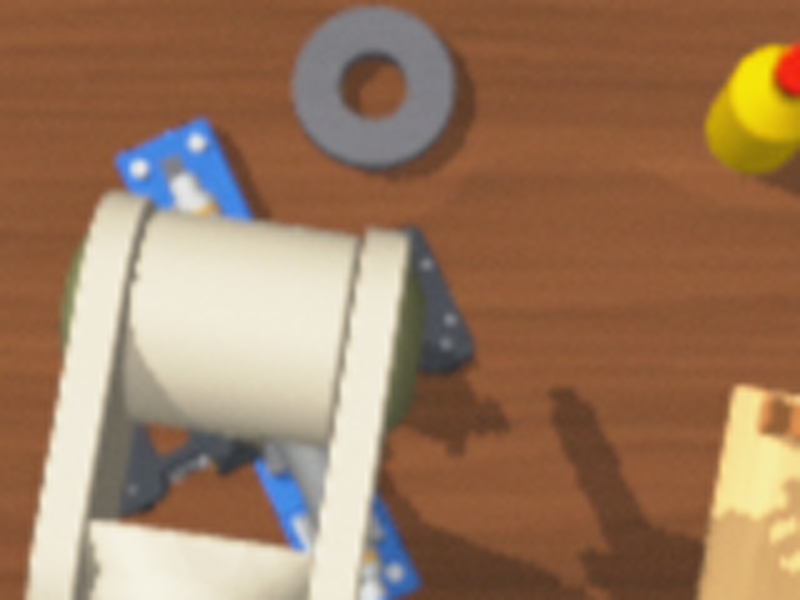

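```bash
python3 -m jog '[{"translation":[0,-0.17,1.5],"turn":[0.2,-0.1,-0.1]},{"translation":[0,-0.17,3.5],"turn":[0.2,-0.1,-0.1]},{"translation":[0,-0.17,5],"turn":[0.2,-0.1,-0.1]},{"translation":[0,-0.17,6],"turn":[0.2,-0.1,-0.1]},{"translation":[0,-0.17,6.6],"turn":[0.2,-0.1,-0.1]},{"translation":[0,-0.17,7],"turn":[0.2,-0.1,-0.1]},{"translation":[0,-0.17,7.2],"turn":[0.2,-0.1,-0.1]},{"translation":[0,-0.17,7.2],"turn":[0.2,-0.1,-0.1]},{"translation":[0,-0.17,7.2],"turn":[0.2,-0.1,-0.1]}]'
python3 - <<'E'
from h import *
st()
c=capture("scene"); crop(c["img"],260,100,160,120,5,"pics/s11.png")
c=capture("wrist"); cv2.imwrite("pics/w11.png",c["img"])
E
```

```text
clock: 15.72
tool_pos: [0.5511, 0.0403, 0.1548]
tool_rot: [-3.067, -0.68, 0.001]
wrist_force: [0.6, 0.3, -7.4]
width: 0.257
t 15.72 fix [ 0.0044 -0.0008  0.1548] yaw x 25.0 z [-0.  0. -1.] F [ 0.6  0.3 -7.4] w 0.257 j [-0.14  0.46  1.43  0.    1.26  0.99]
```

View pics/s11.png

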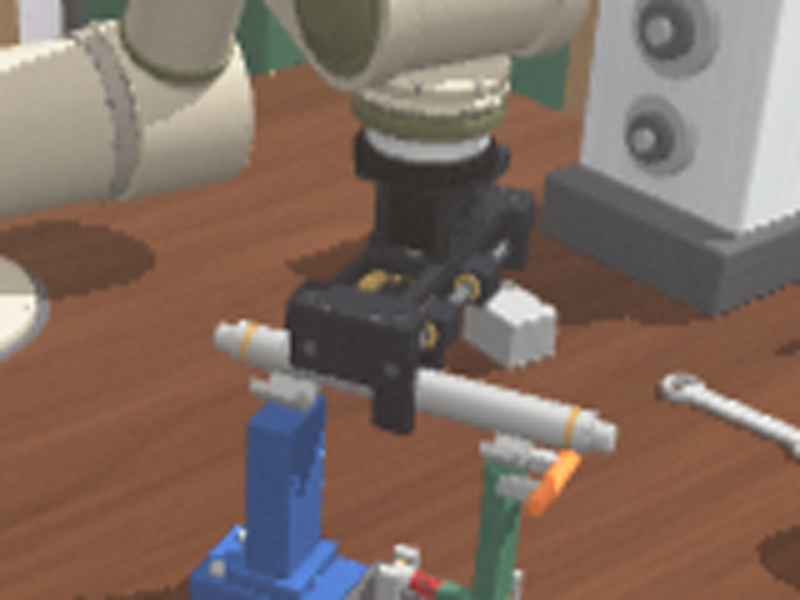

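View pics/w11.png

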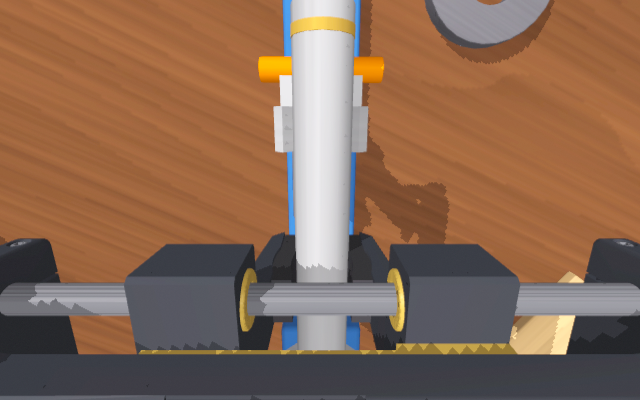

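```bash
python3 -m jog '[{"translation":[0,0,0.2],"turn":[0,0,0]},{"translation":[0,0,0.4],"turn":[0,0,0]},{"translation":[0,0,0.6],"turn":[0,0,0]},{"translation":[0,0,0.75],"turn":[0,0,0]},{"translation":[0,0,0.9],"turn":[0,0,0]},{"translation":[0,0,1.0],"turn":[0,0,0]},{"translation":[0,0,1.0],"turn":[0,0,0]}]'
python3 -c "
from h import *
st()"
```

```text
clock: 16.7
tool_pos: [0.551, 0.0403, 0.1445]
tool_rot: [-3.067, -0.68, 0.001]
wrist_force: [-0.2, 0.3, -7.1]
width: 0.256
t 16.7 fix [ 0.0045 -0.0009  0.1445] yaw x 25.0 z [-0.001  0.    -1.   ] F [-0.2  0.3 -7.1] w 0.256 j [-0.14  0.47  1.44  0.    1.23  0.99]
```

```bash
python3 -m jog '[{"translation":[0,0,0.07],"turn":[0,0,0]},{"translation":[0,0,0.14],"turn":[0,0,0]},{"translation":[0,0,0.2],"turn":[0,0,0]},{"translation":[0,0,0.2],"turn":[0,0,0]}]'
python3 -c "
from h import *
st()
print(ctrl.get_state()['ft_torque'])"
```

```text
clock: 17.2
tool_pos: [0.5511, 0.0406, 0.1433]
tool_rot: [-3.067, -0.68, -0.0]
wrist_force: [-3.0, 2.1, 2.8]
width: 0.258
t 17.2 fix [ 0.0043 -0.0011  0.1433] yaw x 25.01 z [ 0.     0.001 -1.   ] F [-3.   2.1  2.8] w 0.258 j [-0.14  0.47  1.44  0.    1.23  0.99]
[ 0.3668128   0.43921659 -0.02863267]
```

```bash
python3 -m jog '[{"translation":[0,0,0.05],"turn":[0,0,0]},{"translation":[0,0,0.05],"turn":[0,0,0]}]'
python3 - <<'E'
from h import *
st()
c=capture("scene"); crop(c["img"],260,100,160,120,5,"pics/s12.png")
E
```

```text
clock: 17.45
tool_pos: [0.5512, 0.0406, 0.1431]
tool_rot: [-3.067, -0.68, -0.001]
wrist_force: [-5.2, 4.0, 7.8]
width: 0.257
t 17.45 fix [ 0.0043 -0.0011  0.1431] yaw x 25.01 z [ 0.001  0.001 -1.   ] F [-5.2  4.   7.8] w 0.257 j [-0.14  0.47  1.44  0.    1.23  0.99]
```

View pics/s12.png

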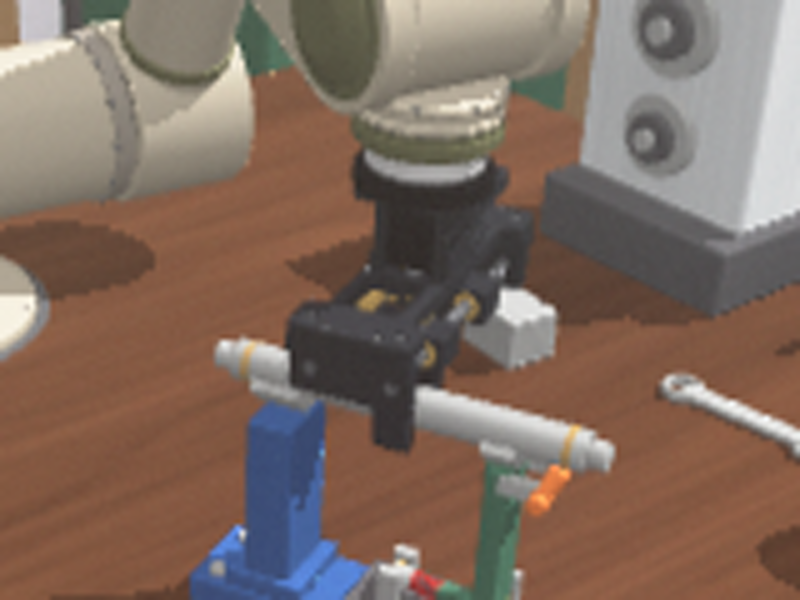

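```bash
python3 -m jog '[{"translation":[0,-0.1,0],"turn":[0,0,0]},{"translation":[0,-0.1,0],"turn":[0,0,0]}]'
python3 -c "
from h import *
st()
print(ctrl.get_state()['ft_torque'])"
```

```text
clock: 17.75
tool_pos: [0.5511, 0.0409, 0.1429]
tool_rot: [3.066, 0.68, 0.001]
wrist_force: [-2.6, 1.0, 6.2]
width: 0.255
t 17.75 fix [ 0.0042 -0.0014  0.1429] yaw x 25.0 z [ 0.001 -0.001 -1.   ] F [-2.6  1.   6.2] w 0.255 j [-0.14  0.47  1.44 -0.    1.23  0.99]
[-0.06477001  0.33566867  0.05829697]
```

```bash
python3 -m jog '[{"translation":[0,0,0],"turn":[0,0,0]},{"translation":[0,0,0],"turn":[0,0,0]},{"translation":[0,0,0],"turn":[0,0,0]},{"translation":[0,0,0],"turn":[0,0,0]},{"translation":[0,0,0],"turn":[0,0,0]}]' 5
python3 - <<'E'
from h import *
st()
c=capture("scene"); crop(c["img"],260,100,160,120,5,"pics/s13.png")
c=capture("wrist"); cv2.imwrite("pics/w13.png",c["img"])
E
```

```text
clock: 18.38
tool_pos: [0.5506, 0.0412, 0.142]
tool_rot: [-3.067, -0.68, 0.001]
wrist_force: [0.1, -0.5, -0.0]
width: 0.568
t 18.38 fix [ 0.0045 -0.0019  0.142 ] yaw x 25.0 z [-0.001  0.    -1.   ] F [ 0.1 -0.5 -0. ] w 0.568 j [-0.14  0.47  1.44  0.    1.23  0.99]
```

View pics/s13.png

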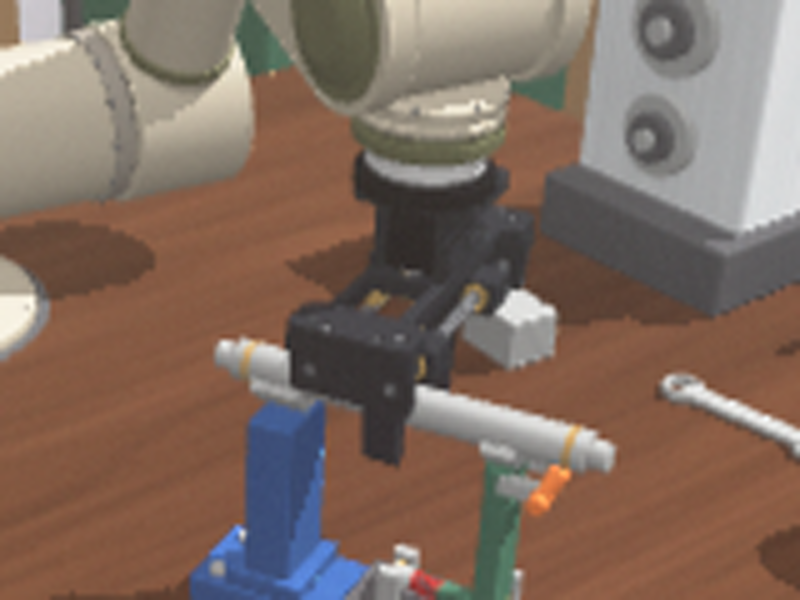

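View pics/w13.png

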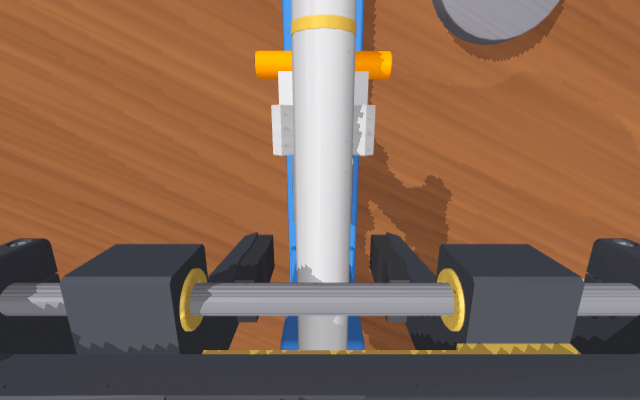

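Released without the shaft moving; retreating straight up.

```bash
python3 -m jog '[{"translation":[0,0,-1],"turn":[0,0,0]},{"translation":[0,0,-3],"turn":[0,0,0]},{"translation":[0,0,-6],"turn":[0,0,0]},{"translation":[0,0,-11],"turn":[0,0,0]},{"translation":[0,0,-16],"turn":[0,0,0]},{"translation":[0,0,-18],"turn":[0,0,0]},{"translation":[0,24,-18],"turn":[0,0,0]},{"translation":[0,24,-18],"turn":[0,0,0]},{"translation":[0,24,-18],"turn":[0,0,0]},{"translation":[0,24,-18],"turn":[0,0,0]},{"translation":[0,24,-18],"turn":[0,0,0]},{"translation":[0,24,-18],"turn":[0,0,0]}]' 6
python3 - <<'E'
from h import *
st()
c=capture("scene"); cv2.imwrite("pics/s14f.png",c["img"]); crop(c["img"],260,100,160,120,5,"pics/s14.png")
c=capture("top"); crop(c["img"],250,125,180,135,4.4,"pics/t14.png")
E
```

```text
clock: 19.98
tool_pos: [0.652, -0.1758, 0.3224]
tool_rot: [-3.067, -0.68, 0.001]
wrist_force: [-0.8, 0.5, 0.2]
width: 0.68
t 19.98 fix [0.0041 0.2376 0.3224] yaw x 25.01 z [-0.001  0.    -1.   ] F [-0.8  0.5  0.2] w 0.68 j [-0.44  0.59  0.7   0.    1.85  0.7 ]
```

View pics/s14.png

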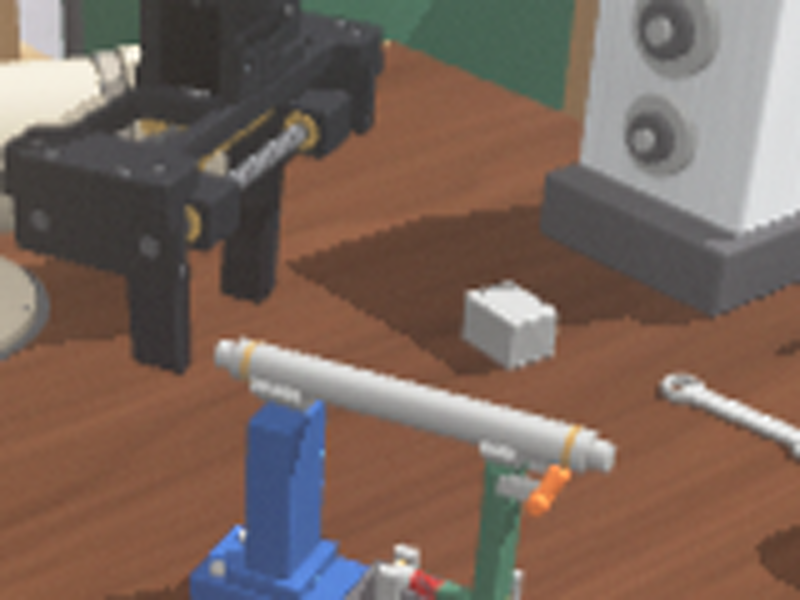

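View pics/t14.png

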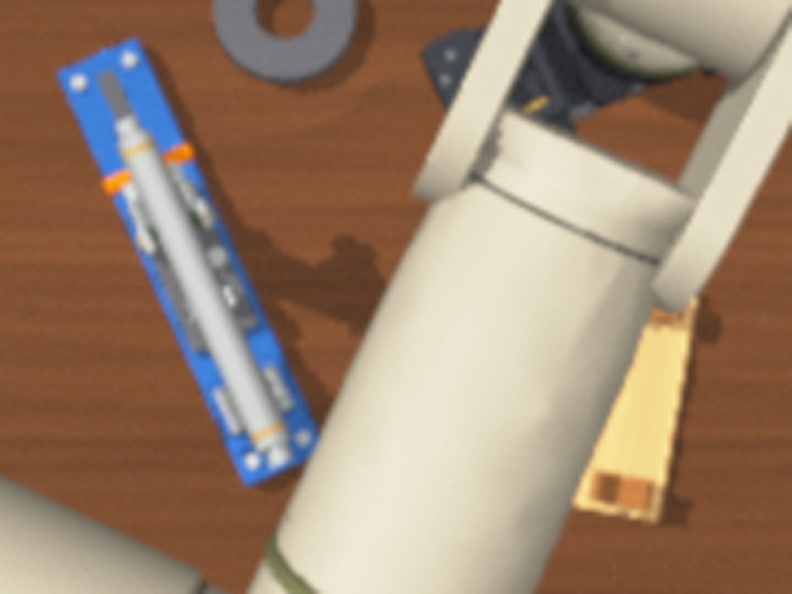

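```bash
python3 - <<'E'
from h import *
ct=capture("top");cs=capture("scene")
P=[]
for a,b in [((127,121),(613,458)),((280,458),(217,352))]:
    a=np.array(a)/4.4+[250,125]; b=np.array(b)/5+[260,100]
    o1,d1=ray(ct,*a);o2,d2=ray(cs,*b); k=np.linalg.lstsq(np.c_[d1,-d2],o2-o1,rcond=None)[0]
    p=(o1+k[0]*d1+o2+k[1]*d2)/2; P.append(tofix(p)); print(P[-1].round(4))
print((P[0]+P[1])/2-[.005,0,.162], ctrl.get_state()["clock"])
E
```

```text
[-0.1177 -0.0006  0.1583]
[ 0.1221 -0.0007  0.1594]
[-0.00281256 -0.000646   -0.00316651] 20.175
```

```bash
python3 -c "
from station import order
print(order.job_done())"
```

```text
the job is handed in; nothing more can be done
None
```

I snapped the rest upright, set the shaft in both V notches and handed the job in at about 20 s of the 72 s allowed; no verdict is reported.

- **Rest:** I pushed the orange bar along its arc with closed fingers. The highest force I read was about 19 N, measured only between moves. I let go once the spring took over. Afterwards the bar's position in the wrist picture matched upright to about 1 mm.
- **Shaft:** I gripped it mid-length, set it down with about 15 N of contact at most, and it did not visibly move when I released it and backed away.
- **Final check:** Both cameras together put the shaft centre 3 mm off the seat along the fixture, 0.6 mm across and 3 mm low. It reads level to about 1 mm over its length and parallel to the fixture.
- **Disagreements:** The 3 mm low reading is probably camera bias. The bar and the shaft in its cradle also read about 2.5–4 mm low, and the wrist pose at set-down fits a seated shaft. The gripper showed about 22.6 mm on the 24 mm shaft.
- **Bystanders:** I saw none moved in the pictures, but I did not measure them again.

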